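# Lock the spring plunger of a food press with its crossbar

### The job

Close the empty food press so that it can be put away: take the loose crossbar by its upright fin, push the spring plunger down with it in front of the two hooks (firmly, but without ramming it against its stop), and while it is held down slide the crossbar back under both hooks until it is fully home, caught behind their teeth. Let go of it there, and leave the other things where they stand.

Things in the scene. Friction and masses are not known exactly. Their poses are not given: they have to be found in the camera images.
- press: Food press fixed to the worktop. Origin: centre of the underside of its white base (foot 108 mm across, base 40 high). z up; x = way the crossbar slides home (from the robot, within 20 deg); y = from hook to hook. The aluminium head with plunger and hooks is screwed 0 to 13 mm up or down from nominal; this is stiff and NOT measured: heights at all press points are good to +-13 mm, their differences exact.
- plunger_top (a point): Nominal centre of the plunger's top at rest (85 mm up). Wooden piston 62 mm across, goes straight down 11.5 mm to a hard stop; its spring pushes up 1 N at rest plus 2 N per mm, and it is damped (1 N at 15 mm/s). Pressed 8 mm (17 N) the crossbar passes under the teeth; at 11.5 mm (24 N) it meets the stop. Over 40 N is ramming.
- drop (a point): Nominal point on the plunger's top, 18 mm in front (-x) of the press axis, where the crossbar's underside centre (the bar along press y) is put down clear of the hooks; 4 mm either way in x is fine.
- teeth (a point): Nominal midpoint between the undersides of the two hooks' teeth (85 mm up). Hooks: plates 8 mm thick at y = +-40 to 48 mm, open to the front, tops 102 mm up, underside (roof) 88 mm up; free space between them 80 mm. Each tooth reaches from x = -4 to +2 mm and hangs 3 mm below the roof; behind it a recess to x = +24 mm, then a rear post to +32 mm.
- home (a point): Nominal place of the crossbar's underside centre when home: x = 13 mm (10 to 16 fits between teeth and rear posts), 80 mm up, lifted 3 mm behind the teeth by the spring.
- keeper: Loose crossbar, 0.12 kg, lying flat on the worktop with its fin up. Origin: centre of the underside of the bar. Aluminium bar 16 mm (x) x 108 mm (y) x 8 mm (z); in its middle a wooden upright fin 14 mm thick (x), 40 mm long (y), from z = 8 to 54 mm, to be gripped across its 14 mm thickness. It is the same after a half turn about z.
- tin_3: Bystander: food tin, 76 mm across, 110 high, at the back; origin at the centre of its underside. Leave it where it stands.
- spice_jar_1: Bystander: round spice jar, 46 mm across, 106 high, at the back left; origin at the centre of its underside. Leave it where it stands.
- spice_jar_2: Bystander: round spice jar, 46 mm across, 106 high, at the back left; origin at the centre of its underside. Leave it where it stands.
- mill_2: Bystander: small shaker, 44 mm across, 90 high, at the back right; origin at the centre of its underside. Leave it where it stands.
- bottle_1: Bystander: dropper bottle, 34 mm across, 102 high, at the front; origin at the centre of its underside. Leave it where it stands.

How it is judged (in metres and radians):
On the way:
1. the crossbar, lying across, bears on the plunger in front of the hooks with more than 8 N (contact force between keeper and press above 8 N and x of keeper in the frame of press between -0.035 and -0.006 m and angle between the y axis of keeper and the y axis of press, either way round below 0.2 rad), for 0.05 s.
At the end, for the whole second after the job is handed in: The crossbar is at rest behind the teeth of both hooks, clamped under them by the spring (over 8 N): its centre 9 to 18 mm behind the press axis, within 10 mm sideways, underside 60 to 98 mm up, level within 0.10 rad, parallel to the press y within 0.12 rad (x of keeper in the frame of press between 0.009 and 0.018 m and y of keeper in the frame of press between -0.01 and 0.01 m and z of keeper in the frame of press between 0.06 and 0.098 m and contact force between keeper and press above 8 N and angle between the y axis of keeper and the y axis of press, either way round below 0.12 rad and angle between keeper's own z axis and vertical below 0.1 rad and linear speed of keeper below 0.01 m/s); the robot touches nothing.
It fails at once if the crossbar is forced against plunger or hooks with more than 40 N before it is under the hooks (contact force between keeper and press above 40 N and x of keeper in the frame of press below 0.004 m).
It fails at once if the crossbar is rammed against the press with more than 90 N (plunger and hooks together) (contact force between keeper and press above 90 N).
It fails at once if a bystander is moved by more than 30 mm (distance of any of tin_3, spice_jar_1, spice_jar_2, mill_2, bottle_1 from where it was at the start of the episode above 0.03 m).
It also fails if it takes over 51 s, if anything falls off the work surface, if the arm or the gripper's body presses on something with over 40 N, if the wrist force passes 120 N, or if a joint passes its speed limit or range.

### The arm

A 7-joint arm with a two-finger parallel gripper is mounted at the origin on the work surface; the furniture and walls round the work are solid. World frame = base frame: x ahead of the robot, y to its left, z up, the work surface at z = 0. Lengths are in mm, angles in rad, forces in N, time in s.
With the tool pointing down it reaches from about 400 to 875 mm from the base axis. Payload 4.4 kg.
Tool frame: the origin (TCP) lies on the centre line of the jaws, within the pads' length; the fingertips stand 11 mm ahead of it and the grasp point (between the pads) lies 8 mm behind it (ctrl.tips_ahead is the distance from the TCP to the fingertips, in mm); z points along the fingers, y is the line along which they close (so a half turn about z gives the same grasp; the last joint's range is limited). The gripper opens to 85 mm and grips with 20 to 120 N. Pads are 22 mm wide; open, the fingers measure 114 mm over their backs; the gripper's body (76 mm by 85 mm) begins 54 mm behind the grasp point. The pads swing forward as they close: fully open they stand 13 mm farther back than shut.
Start: joints at [-1.187, 0.628, 0.038, 1.517, -0.027, 0.996, -0.02], TCP at [282.59, 585.372, 242.313] pointing down, gripper open.
Joint ranges: [-3.06, 3.06], [-0.37, 2.12], [-1.25, 1.32], [0.18, 2.47], [-1.1, 4.24], [0.23, 1.98], [-2.94, 2.94]. Speed limits (rad/s): [2.57, 2.57, 3.14, 3.14, 3.14, 3.14, 3.14].

### API

Orientations are given as [roll, pitch, yaw] about the fixed x, y, z axes, in that order (R = Rz(yaw) Ry(pitch) Rx(roll)).
In Python, from cell import ctrl, eyes, job gives the robot as it stands. The module is installed in compiled form; this text tells all that it offers.
- The arm moves only by the tool carry_out, never from a script. Its argument "moves" is a list of rows, each an object of numbers: "tx", "ty", "tz": the shift along the tool's x, y, z as a fraction of full scale; "twist": the turn about the tool's z as a fraction of full scale; "fingers": the opening, from 0 (shut) to 1 (fully open). In form: [{"tx": .., "ty": .., "tz": .., "twist": .., "fingers": ..}, ...]. A call has 1 to 12 rows; each row shifts and turns the commanded pose from where the row before left it, along the tool's axes as they then stand; what a row does not reach is not made up. Full scale, the value 1, is 0.3 m for a shift and pi rad for a turn. A row lasts 1/8 s, in which the tool goes at most 62.5 mm and 10.7 degrees, less where a joint would pass 70% of its speed; a pose out of reach is approached as far as the arm can. A call with a number of a shift or a turn outside -1 to 1 is refused whole. A call with a gripper value outside its range is refused whole. The fingers move at their own pace and stop on an object; the grip force is fixed at half the most. Time passes only in rows, so rows that do not move let the fingers close. It gives the time, the measured TCP pose, the force, the opening and the grip force at its end, in the units of the state.
- ctrl.read_state(): the state, without advancing time (a new reading comes with each control period).
- eyes.get_image(name): name is "side" or "top" or "wrist"; returns a dict with "color" (480x640x3 uint8, blue, green, red), "fovy" (degrees; the focal length in pixels is half the picture's height over the tangent of half this angle, whatever the lens; pixels are square), "cx", "cy" (the principal point, pixels), "k1" (the pictures are not rectified: a ray, as slopes to the right and down, at radius r is drawn at 1 + k1 r^2 times it, then the intrinsics apply), "world_from_camera" (4x4, takes a point from camera to world coordinates). Camera axes: x right, y up, looking along -z (the intrinsics and any distortion apply to the point x, -y, -z); pixel columns grow to the right and rows downward; lengths in mm; the calibration is good to about 2 mm. A picture is of the moment at which its call begins. There is no depth.
- job.finish_job(): hands the job in; it is judged then, once.
The state is a dict: "clock": time; "qpos": joint angles; "qd": joint speeds; "tau": joint torques, N m; "eef_pos": TCP position; "tool_rot": TCP orientation; "force": force on the tool from outside, world axes, zero at the start; "torque": the same for the moment, N m; "width": finger opening in mm; "gripper_force": force on a finger pad.
Only numpy, scipy, OpenCV 4.12 (cv2) and the standard library are available. Lean on these libraries where they do the work, as an engineer would, in place of code of your own. Each camera call takes 0.05 s, during which the arm holds its last target. There are 200 camera calls.

## Working session

There is one attempt and no reset: what is moved stays moved. The work goes in short steps, Python scripts to look and compute and a tool call to move; the robot and the scene stay as the last step left them, time stands still between calls to the robot, and variables do not carry over. Pictures are saved under pics/ and viewed, at most 10 in all, crops included, and the job is handed in when it is done.

Besides the shell and the picture viewer there is one more tool, called after ">>>" as a command line: name --argument value ..., lists and objects as JSON in quotes. carry_out: Moves the arm, as the interface text tells. Its arguments: {"type":"object","properties":{"moves":{"type":"array","items":{"type":"object","properties":{"tx":{"type":"number","minimum":-1,"maximum":1},"ty":{"type":"number","minimum":-1,"maximum":1},"tz":{"type":"number","minimum":-1,"maximum":1},"twist":{"type":"number","minimum":-1,"maximum":1},"fingers":{"type":"number"}}}}},"required":["moves"]}

```bash
mkdir -p pics; cat > h.py <<'E'
import numpy as np, cv2
from cell import ctrl, eyes, job
def K(im):
    f=240/np.tan(np.radians(im["fovy"])/2)
    return np.array([[f,0,im["cx"]],[0,f,im["cy"]],[0,0,1.]]), np.array([im["k1"],0,0,0,0.])
def ray(im,p):
    k,d=K(im); u=cv2.undistortPoints(np.array([[p]],float),k,d)[0,0]
    T=np.array(im["world_from_camera"]); v=T[:3,:3]@np.array([u[0],-u[1],-1]); return T[:3,3],v/np.linalg.norm(v)
def onz(im,p,z):
    o,v=ray(im,p); return o+v*(z-o[2])/v[2]
def tri(rs):
    A=np.zeros((3,3));b=np.zeros(3)
    for o,v in rs:
        P=np.eye(3)-np.outer(v,v);A+=P;b+=P@o
    x=np.linalg.solve(A,b); return x,[float(np.linalg.norm((np.eye(3)-np.outer(v,v))@(x-o))) for o,v in rs]
def proj(im,X):
    k,d=K(im);T=np.array(im["world_from_camera"]);c=T[:3,:3].T@(np.array(X,float)-T[:3,3])
    return cv2.projectPoints(np.array([[c[0],-c[1],-c[2]]]),np.zeros(3),np.zeros(3),k,d)[0].ravel()
E
python3 - <<'E'
from h import *
import pickle
D={n:eyes.get_image(n) for n in("side","top","wrist")}
pickle.dump(D,open("d0.pkl","wb"))
for n in D: cv2.imwrite(f"pics/{n}0.png",D[n]["color"]); print(n,D[n]["fovy"],D[n]["k1"],np.round(D[n]["world_from_camera"],3).tolist())
s=ctrl.read_state(); print({k:np.round(v,3).tolist() for k,v in s.items()}, ctrl.tips_ahead)
E
```

```text
side 45.87946622244755 0.020502707444471777 [[-1.0, -0.016, 0.008, 465.845], [0.014, -0.403, 0.915, 832.436], [-0.011, 0.915, 0.403, 444.279], [0.0, 0.0, 0.0, 1.0]]
top 57.92360842329223 0.0010993986043565918 [[0.006, 0.987, -0.16, 329.371], [-1.0, 0.008, 0.007, -39.647], [0.008, 0.16, 0.987, 969.053], [0.0, 0.0, 0.0, 1.0]]
wrist 60.86684112626186 0.029336036893628892 [[0.434, -0.853, -0.291, 207.259], [0.901, 0.41, 0.142, 620.423], [-0.002, -0.324, 0.946, 373.207], [0.0, 0.0, 0.0, 1.0]]
{'clock': 0.15, 'qpos': [-1.187, 0.629, 0.038, 1.518, -0.027, 0.996, -0.02], 'qd': [-0.001, -0.002, 0.001, -0.003, -0.0, 0.002, 0.001], 'tau': [0.002, -56.38, 1.228, -19.365, 0.011, 0.007, -0.0], 'eef_pos': [282.392, 584.953, 241.595], 'tool_rot': [-3.14, -0.0, 2.692], 'force': [-0.062, 0.803, 0.38], 'torque': [-0.032, -0.043, -0.01], 'gripper_force': 0.0, 'width': 85.35} 11.0
```

View pics/top0.png

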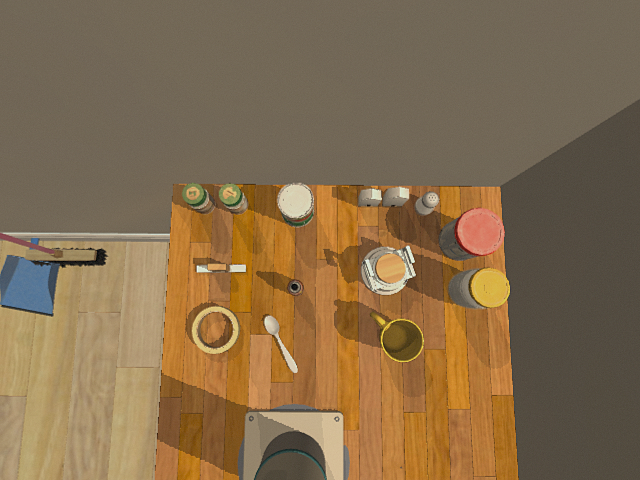

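View pics/side0.png

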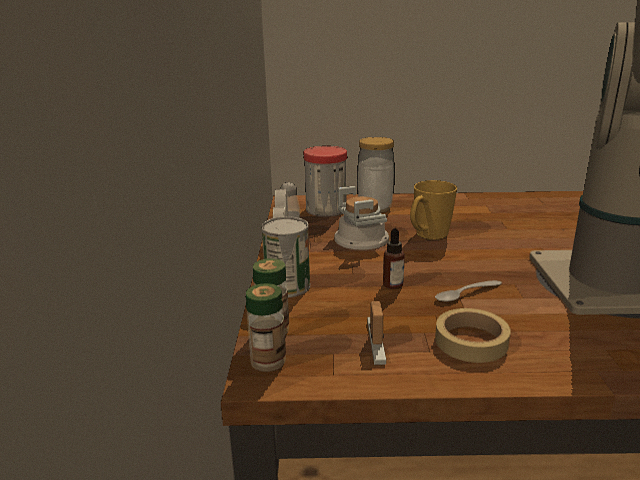

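The top view shows the keeper at about (221,268), with bar ends at 197 and 246. The press is at about (388,270), with its plunger at (391,268). In the side view the keeper is at (377,333) and the press at (361,222).

```bash
python3 - <<'E'
from h import *
import pickle
D=pickle.load(open("d0.pkl","rb"))
t=D["top"]
for p in[(197,268),(246,268),(221,268)]: print(p,onz(t,p,8).round(1))
hsv=cv2.cvtColor(t["color"],cv2.COLOR_BGR2HSV)
m=((hsv[...,1]<70)&(hsv[...,2]>110)).astype(np.uint8)
n,l,st,c=cv2.connectedComponentsWithStats(m)
for i in range(1,n):
    x,y,w,h,a=st[i]
    if a>30 and y>180 and y<320 and x>170: print(st[i],c[i].round(1), cv2.minAreaRect(np.argwhere(l==i)[:,::-1].astype(np.float32)))
print("plunger85",onz(t,(391,268),85).round(1),"base",onz(t,(387,272),20).round(1))
a=cv2.resize(t["color"][240:310,340:440],(800,560),interpolation=cv2.INTER_CUBIC)
b=cv2.resize(t["color"][250:285,180:260],(400,175),interpolation=cv2.INTER_CUBIC)
a=cv2.resize(a,(500,350)); c_=cv2.resize(D["side"]["color"][170:260,320:400],(300,350),interpolation=cv2.INTER_CUBIC)
top=np.hstack([a,c_]); bot=np.zeros((220,800,3),np.uint8); bot[:175,:400]=b
bot[:,400:694]=cv2.resize(D["wrist"]["color"],(294,220))
cv2.imwrite("pics/mix1.png",np.vstack([top,bot]))
E
```

```text
(197, 268) [401.2 219.1   8. ]
(246, 268) [402. 111.   8.]
(221, 268) [401.6 166.2   8. ]
[384 187  25  19 379] [396.4 195.9] ((396.0, 196.0), (18.0, 24.0), 90.0)
[359 188  23  18 327] [370.  196.7] ((370.0, 196.5), (17.0, 22.0), 90.0)
[423 192  16  15 179] [430.9 199.1] ((431.0, 199.0), (14.142135620117188, 14.142135620117188), 45.0)
[225 194  20  15  53] [237.1 203.4] ((236.2268524169922, 202.94149780273438), (8.74140739440918, 21.088027954101562), 57.094757080078125)
[197 197  12  12  35] [203.7 203.3] ((203.25, 203.25), (4.949748516082764, 14.142136573791504), 45.0)
[415 198  18  17 144] [422.2 207.3] ((422.2149353027344, 207.01358032226562), (17.153156280517578, 11.704505920410156), 42.273685455322266)
[ 361  245   55   50 1242] [386.1 270.4] ((387.81640625, 270.24560546875), (47.69412612915039, 53.88039016723633), 86.18592071533203)
[196 265  17   8  82] [202.1 268.3] ((204.05838012695312, 268.1827697753906), (16.386821746826172, 6.625975608825684), 4.085616588592529)
[229 264  17   8 121] [237.4 267.8] ((237.0, 267.5), (7.0, 16.0), 90.0)
[460 269  23  39 269] [468.1 288.8] ((470.0876770019531, 288.8328857421875), (38.628684997558594, 19.890108108520508), 83.9909896850586)
[264 316  34  57 416] [279.4 340.7] ((281.0000305175781, 344.0000305175781), (63.504329681396484, 12.521980285644531), 63.43495178222656)
plunger85 [ 398.3 -196.5   85. ] base [ 394.5 -199.1   20. ]
```

View pics/mix1.png

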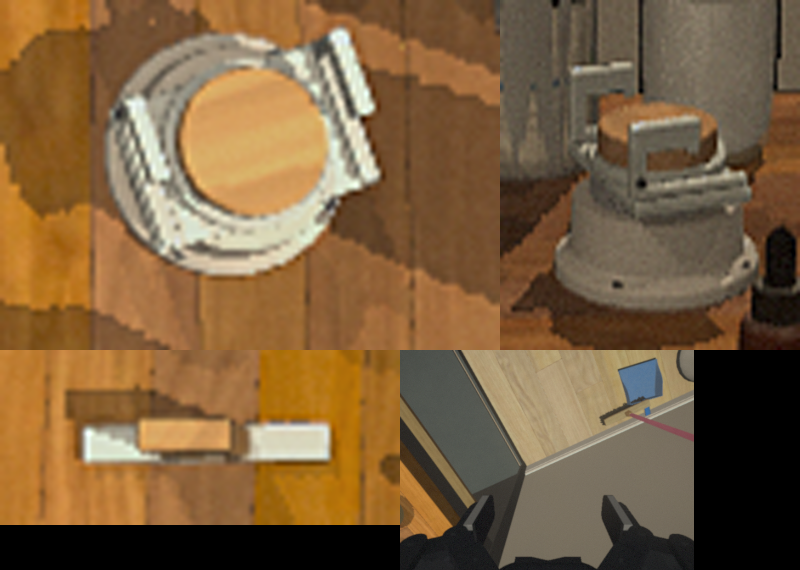

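>>> carry_out --moves '[{"tx": -0.12,"ty": -0.136,"fingers": 1},{"tx": -0.12,"ty": -0.136,"fingers": 1},{"tx": -0.12,"ty": -0.136,"fingers": 1},{"tx": -0.12,"ty": -0.136,"fingers": 1},{"tx": -0.12,"ty": -0.136,"fingers": 1},{"tx": -0.12,"ty": -0.136,"fingers": 1},{"tx": -0.12,"ty": -0.136,"fingers": 1},{"tx": -0.12,"ty": -0.136,"fingers": 1}]'

```text
validation failed for argument at $.mo...
```

>>> carry_out --moves '[{"twist": 0.051,"fingers": 1},{"twist": 0.051,"fingers": 1},{"twist": 0.051,"fingers": 1},{"twist": 0.051,"fingers": 1},{"twist": 0.051,"fingers": 1},{"twist": 0.051,"fingers": 1},{"twist": 0.051,"fingers": 1},{"fingers": 1},{"fingers": 1}]'

```text
validation failed for argument at $.mo...
```

```bash
python3 - <<'E'
from h import *
import pickle
w=eyes.get_image("wrist");pickle.dump(w,open("w1.pkl","wb"));cv2.imwrite("pics/w1.png",w["color"])
E
```

```text
(no output)
```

View pics/w1.png

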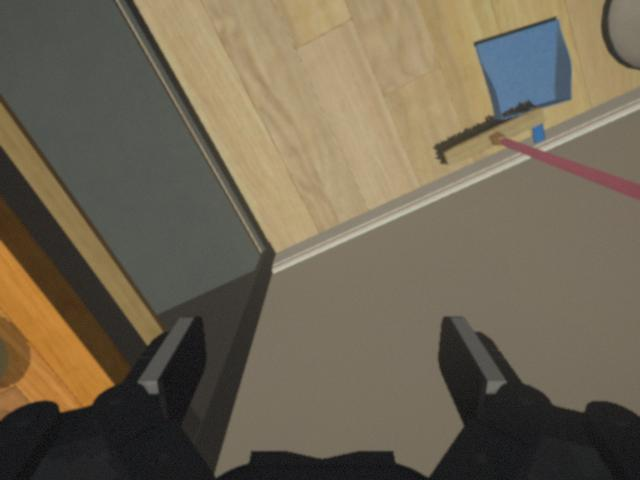

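Both calls were refused, so the arm has not moved and the wrist camera still shows the floor. I'll retry with every field given.

>>> carry_out --moves '[{"tx": -0.12,"ty": -0.136,"tz": 0.0,"twist": 0.0,"fingers": 1.0},{"tx": -0.12,"ty": -0.136,"tz": 0.0,"twist": 0.0,"fingers": 1.0},{"tx": -0.12,"ty": -0.136,"tz": 0.0,"twist": 0.0,"fingers": 1.0},{"tx": -0.12,"ty": -0.136,"tz": 0.0,"twist": 0.0,"fingers": 1.0},{"tx": -0.12,"ty": -0.136,"tz": 0.0,"twist": 0.0,"fingers": 1.0},{"tx": -0.12,"ty": -0.136,"tz": 0.0,"twist": 0.0,"fingers": 1.0},{"tx": -0.12,"ty": -0.136,"tz": 0.0,"twist": 0.0,"fingers": 1.0},{"tx": -0.12,"ty": -0.136,"tz": 0.0,"twist": 0.0,"fingers": 1.0}]'

```text
clock: 1.2
eef_pos: [400.4, 164.6, 242.5]
tool_rot: [3.141, 0.0, 2.692]
force: [1.3, 0.0, -0.2]
width: 85.5
gripper_force: 0.0
```

>>> carry_out --moves '[{"tx": 0,"ty": 0,"tz": 0,"twist": 0.051,"fingers": 1},{"tx": 0,"ty": 0,"tz": 0,"twist": 0.051,"fingers": 1},{"tx": 0,"ty": 0,"tz": 0,"twist": 0.051,"fingers": 1},{"tx": 0,"ty": 0,"tz": 0,"twist": 0.051,"fingers": 1},{"tx": 0,"ty": 0,"tz": 0,"twist": 0.051,"fingers": 1},{"tx": 0,"ty": 0,"tz": 0,"twist": 0.051,"fingers": 1},{"tx": 0,"ty": 0,"tz": 0,"twist": 0.051,"fingers": 1},{"tx": 0,"ty": 0,"tz": 0,"twist": 0,"fingers": 1}]'

```text
clock: 2.2
eef_pos: [399.9, 166.3, 242.3]
tool_rot: [-3.142, 0.0, 1.572]
force: [-0.6, 0.5, -0.6]
width: 85.6
gripper_force: 0.0
```

```bash
python3 - <<'E'
from h import *
import pickle
w=eyes.get_image("wrist");pickle.dump(w,open("w1.pkl","wb"));cv2.imwrite("pics/w1.png",w["color"])
print(ctrl.read_state()["eef_pos"],np.round(w["world_from_camera"],3).tolist())
E
```

```text
[399.93845891 166.33265208 242.28692495] [[1.0, -0.002, -0.002, 399.47], [0.002, 0.946, 0.323, 248.642], [0.001, -0.323, 0.946, 373.975], [0.0, 0.0, 0.0, 1.0]]
```

View pics/w1.png

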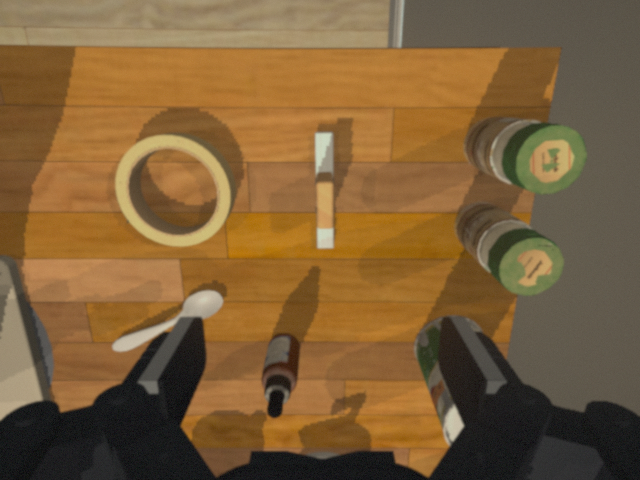

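The wrist view shows the bar upright at column 325, from row 131 to row 249. The fin top runs from about row 178 to row 232. The bottle is at (280,385) and the tins and jars are to the right.

```bash
python3 - <<'E'
from h import *
import pickle
D=pickle.load(open("d0.pkl","rb"));t=D["top"];w=pickle.load(open("w1.pkl","rb"))
def comps(im,r,amin=30):
    x0,y0,x1,y1=r;h=cv2.cvtColor(im["color"],cv2.COLOR_BGR2HSV)[y0:y1,x0:x1]
    m=((h[...,1]<75)&(h[...,2]>100)).astype(np.uint8)
    n,l,st,c=cv2.connectedComponentsWithStats(m)
    for i in range(1,n):
        if st[i][4]>amin: print(st[i]+[x0,y0,0,0,0],(c[i]+[x0,y0]).round(1))
    return
comps(w,(300,120,350,260));comps(t,(180,250,260,285))
for p in[(324,131.5),(325.5,248.5)]: print(onz(w,p,8).round(1))
# bar end edges: left end (+y)= wrist top, top-view col 196; right end = top-view col 246
for pw,pt in[((324.5,131.5),(196.3,268.3)),((325.5,248.5),(246,268.))]:
    x,e=tri([ray(w,pw),ray(t,pt)]);print(x.round(1),np.round(e,1))
E
```

```text
[315 132  19  43 738] [323.5 152.1]
[317 228  17  20 320] [324.8 237.7]
[196 265  18   8  88] [202.3 268.5]
[229 264  17   8 121] [237.4 267.8]
[401.8 219.9   8. ]
[403.7 111.4   8. ]
[401.3 220.2   9. ] [0.9 0.9]
[402.9 111.1   6.8] [0.8 0.8]
```

>>> carry_out --moves '[{"tx": -0.002,"ty": 0.009,"tz": 0.15,"twist": -0.005,"fingers": 1},{"tx": 0,"ty": 0,"tz": 0.15,"twist": 0,"fingers": 1},{"tx": 0,"ty": 0,"tz": 0.15,"twist": 0,"fingers": 1},{"tx": 0,"ty": 0,"tz": 0.15,"twist": 0,"fingers": 0.8},{"tx": 0,"ty": 0,"tz": 0.08,"twist": 0,"fingers": 0.6},{"tx": 0,"ty": 0,"tz": 0.03,"twist": 0,"fingers": 0.5},{"tx": 0,"ty": 0,"tz": 0,"twist": 0,"fingers": 0.4}]'

```text
clock: 3.12
eef_pos: [400.2, 166.4, 37.9]
tool_rot: [-3.133, -0.002, 1.587]
force: [-0.3, 0.1, -0.4]
width: 34.1
gripper_force: 0.0
```

>>> carry_out --moves '[{"tx": 0,"ty": 0,"tz": 0,"twist": 0,"fingers": 0},{"tx": 0,"ty": 0,"tz": 0,"twist": 0,"fingers": 0},{"tx": 0,"ty": 0,"tz": 0,"twist": 0,"fingers": 0},{"tx": 0,"ty": 0,"tz": 0,"twist": 0,"fingers": 0},{"tx": 0,"ty": 0,"tz": 0,"twist": 0,"fingers": 0},{"tx": 0,"ty": 0,"tz": 0,"twist": 0,"fingers": 0}]'

```text
clock: 3.88
eef_pos: [400.6, 166.5, 38.8]
tool_rot: [-3.135, -0.003, 1.585]
force: [-0.4, 0.2, 3.2]
width: 13.1
gripper_force: 61.8
```

>>> carry_out --moves '[{"tx": 0,"ty": 0,"tz": 0,"twist": 0,"fingers": 0.4},{"tx": 0,"ty": 0.004,"tz": 0,"twist": 0,"fingers": 0.4},{"tx": 0,"ty": 0.003,"tz": 0.018,"twist": 0,"fingers": 0.4},{"tx": 0,"ty": 0,"tz": 0.018,"twist": 0,"fingers": 0.4},{"tx": 0,"ty": 0,"tz": 0,"twist": 0,"fingers": 0.4}]'

```text
clock: 4.5
eef_pos: [402.3, 166.4, 27.4]
tool_rot: [-3.134, -0.002, 1.585]
force: [-0.3, -0.2, 0.3]
width: 34.0
gripper_force: 0.0
```

>>> carry_out --moves '[{"tx": 0,"ty": 0,"tz": 0,"twist": 0,"fingers": 0},{"tx": 0,"ty": 0,"tz": 0,"twist": 0,"fingers": 0},{"tx": 0,"ty": 0,"tz": 0,"twist": 0,"fingers": 0},{"tx": 0,"ty": 0,"tz": 0,"twist": 0,"fingers": 0},{"tx": 0,"ty": 0,"tz": 0,"twist": 0,"fingers": 0},{"tx": 0,"ty": 0,"tz": -0.06,"twist": 0,"fingers": 0},{"tx": 0,"ty": 0,"tz": -0.14,"twist": 0,"fingers": 0},{"tx": 0,"ty": 0,"tz": -0.18,"twist": 0,"fingers": 0},{"tx": 0,"ty": 0,"tz": -0.18,"twist": 0,"fingers": 0},{"tx": 0,"ty": 0,"tz": -0.14,"twist": 0,"fingers": 0},{"tx": 0,"ty": 0,"tz": -0.02,"twist": 0,"fingers": 0}]'

```text
clock: 5.88
eef_pos: [405.2, 166.5, 245.8]
tool_rot: [-3.139, -0.005, 1.586]
force: [-0.4, -1.1, -1.4]
width: 13.1
gripper_force: 61.7
```

>>> carry_out --moves '[{"tx": -0.08,"ty": 0,"tz": 0,"twist": 0,"fingers": 0},{"tx": -0.16,"ty": 0.005,"tz": 0,"twist": 0,"fingers": 0},{"tx": -0.17,"ty": 0.005,"tz": 0,"twist": 0,"fingers": 0},{"tx": -0.17,"ty": 0.005,"tz": 0,"twist": 0,"fingers": 0},{"tx": -0.17,"ty": 0.005,"tz": 0,"twist": 0,"fingers": 0},{"tx": -0.17,"ty": 0.005,"tz": 0,"twist": 0,"fingers": 0},{"tx": -0.17,"ty": 0.005,"tz": 0,"twist": 0,"fingers": 0},{"tx": -0.17,"ty": 0.005,"tz": 0,"twist": 0,"fingers": 0},{"tx": -0.12,"ty": 0.005,"tz": 0,"twist": -0.03,"fingers": 0},{"tx": -0.08,"ty": 0,"tz": 0,"twist": -0.03,"fingers": 0},{"tx": 0,"ty": 0,"tz": 0,"twist": -0.035,"fingers": 0},{"tx": 0,"ty": 0,"tz": 0,"twist": 0,"fingers": 0}]'

```text
clock: 7.38
eef_pos: [423.8, -271.2, 241.2]
tool_rot: [-3.134, -0.007, 1.882]
force: [-0.5, -0.8, -0.7]
width: 13.3
gripper_force: 61.6
```

```bash
python3 - <<'E'
from h import *
import pickle
w=eyes.get_image("wrist");pickle.dump(w,open("w2.pkl","wb"));cv2.imwrite("pics/w2.png",w["color"])
s=ctrl.read_state();print(s["eef_pos"],s["tool_rot"],s["force"],s["torque"],s["qpos"],np.round(w["world_from_camera"],3).tolist())
E
```

```text
[ 424.04663415 -271.02190088  241.39201102] [-3.13448763 -0.00665906  1.88169958] [-0.94264583  0.32847009 -0.11578244] [-0.03780065  0.00418287  0.04889521] [ 0.04797782  0.50535258  0.68734951  1.92512696 -0.4121254   0.86572555
  1.26092686] [[0.952, -0.293, -0.091, 399.252], [0.307, 0.902, 0.303, -193.523], [-0.007, -0.317, 0.948, 373.485], [0.0, 0.0, 0.0, 1.0]]
```

View pics/w2.png

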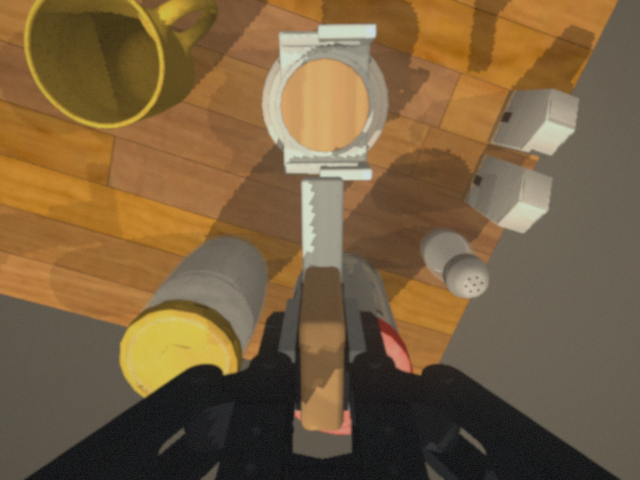

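The wrist view shows the press almost aligned with the tool. The plunger is at about (325,105). The hook plate tops span columns 318–377 at row 31 and 320–371 at row 174. The held bar's end is at row 178. Next I'll shift sideways for a second view.

>>> carry_out --moves '[{"tx": 0,"ty": -0.07,"tz": 0,"twist": 0,"fingers": 0},{"tx": 0,"ty": -0.13,"tz": 0,"twist": 0,"fingers": 0},{"tx": 0,"ty": 0,"tz": 0,"twist": 0,"fingers": 0},{"tx": 0,"ty": 0,"tz": 0,"twist": 0,"fingers": 0}]'

```text
clock: 7.92
eef_pos: [367.4, -289.9, 243.0]
tool_rot: [-3.136, -0.005, 1.883]
force: [-0.1, -0.1, -1.3]
width: 13.5
gripper_force: 61.6
```

```bash
python3 - <<'E'
from h import *
import pickle
w=eyes.get_image("wrist");pickle.dump(w,open("w3.pkl","wb"))
v=pickle.load(open("w2.pkl","rb"));D=pickle.load(open("d0.pkl","rb"))
s=ctrl.read_state();print(s["eef_pos"],s["tool_rot"])
E_=[]
for n,im in(("w2",v),("w3",w),("top",D["top"])):
    h=cv2.cvtColor(im["color"],cv2.COLOR_BGR2HSV)
    seed=proj(im,(396,-197,85)).round().astype(int);x,y=seed
    m=((h[...,0]<22)&(h[...,1]>80)&(h[...,2]>150)).astype(np.uint8)
    m=cv2.morphologyEx(m,cv2.MORPH_OPEN,np.ones((3,3),np.uint8))
    k,l=cv2.connectedComponents(m);mm=(l==l[y,x]).astype(np.uint8)
    c=max(cv2.findContours(mm,0,2)[0],key=len);e=cv2.fitEllipse(cv2.convexHull(c));print(n,seed,np.round(e[0],1),np.round(e[1],1),mm.sum());E_.append(ray(im,e[0]))
print(tri(E_[:2]),tri(E_))
x=int(proj(w,(396,-197,90))[0])
a=cv2.resize(v["color"][10:190,250:400],None,fx=2.6,fy=2.6,interpolation=cv2.INTER_CUBIC)
b=cv2.resize(w["color"][10:190,x-75:x+75],None,fx=2.6,fy=2.6,interpolation=cv2.INTER_CUBIC);print("x0",x-75)
cv2.imwrite("pics/mix2.png",np.hstack([a,b]))
E
```

```text
[ 367.94458437 -289.77928747  242.89104093] [-3.13609141 -0.0045251   1.88417919]
w2 [318 103] [324.8 104.6] [88.6 93.3] 6499
w3 [407 102] [405.5 102.8] [78.1 97.7] 5410
top [391 269] [390.3 267.8] [28.7 30. ] 684
(array([ 400.36715213, -196.65374109,   58.29164508]), [0.18437938748145963, 0.18437938748142368]) (array([ 399.69055669, -197.2696156 ,   67.75695582]), [0.8837587505157094, 1.1447493824072899, 0.9725184093324327])
x0 333
```

View pics/mix2.png

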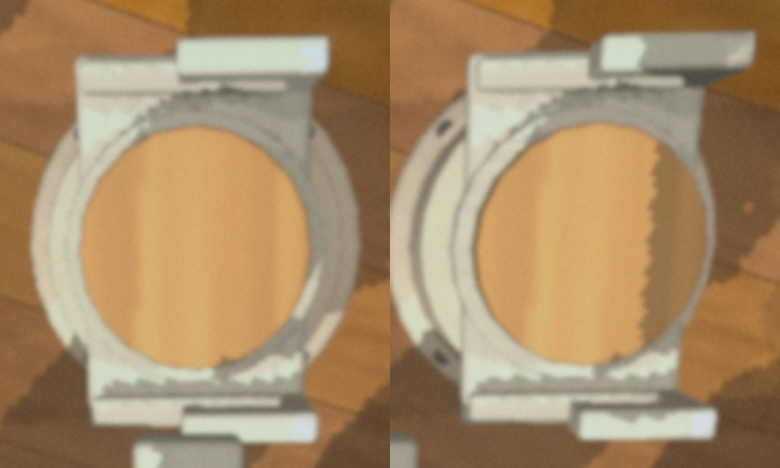

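The crops show the plunger at picture columns 80–309 in the left one and 475–709 in the right one, with rows 125–367 in both. The outer rear corners of the hooks are at (328,38) and (316,440) on the left, and at (755,32) and (716,438) on the right. The shadow spoiled the second mask, so I'll use these edge readings.

```bash
python3 - <<'E'
from h import *
import pickle
v=pickle.load(open("w2.pkl","rb"));w=pickle.load(open("w3.pkl","rb"));t=pickle.load(open("d0.pkl","rb"))["top"]
A=lambda x,y:ray(v,(x/2.6+250,y/2.6+10)); B=lambda x,y:ray(w,((x-390)/2.6+333,y/2.6+10))
P={"plunger":((194.5,246.5),(592,246)),"upR":((328,38),(755,32)),"loR":((316,440),(716,438)),"upF":((178,38),(603,35)),"upFin":((178,75),(603,74)),"loF":((184,442),(580,440)),
 "pl_l":((80,246),(475,246)),"pl_r":((309,246),(709,246)),"pl_t":((195,124),(592,124)),"pl_b":((195,368),(592,366))}
for k,(a,b) in P.items():
    x,e=tri([A(*a),B(*b)]);print(k,x.round(1),np.round(e,1))
x,e=tri([A(194.5,246.5),B(592,246),ray(t,(390.3,267.8))]);print("pl3",x.round(1),np.round(e,1))
zz=lambda r,z:r[0]+r[1]*(z-r[0][2])/r[1][2]
for Z in(98,102,106):
  for n,R,i in(("A",A,0),("B",B,1)):
    u=zz(R(*P["upR"][i]),Z);l=zz(R(*P["loR"][i]),Z);d=u-l;print(Z,n,u.round(1),l.round(1),"len",np.linalg.norm(d[:2]).round(1),"yaw",np.arctan2(-d[0],d[1]).round(3))
for Z in (75,80,85,90):
  for n,R,i in(("A",A,0),("B",B,1)):
    q=[zz(R(*P[k][i]),Z) for k in("pl_l","pl_r","pl_t","pl_b")];print(Z,n,zz(R(*P["plunger"][i]),Z).round(1),"dia",np.linalg.norm(q[1]-q[0]).round(1),np.linalg.norm(q[3]-q[2]).round(1))
E
```

```text
plunger [ 400.5 -197.1   77.5] [0.4 0.4]
upR [ 415.8 -142.8   93.8] [0.2 0.2]
loR [ 445.5 -232.7   97.1] [0.2 0.2]
upF [ 382.2 -153.6   92.6] [0. 0.]
upFin [ 384.9 -161.6   95.9] [0.2 0.2]
loF [ 413.  -244.6   92.7] [0.2 0.2]
pl_l [ 371.3 -206.5   74. ] [0.4 0.4]
pl_r [ 429.  -187.9   80.5] [0.5 0.5]
pl_t [ 391.2 -168.    65.8] [0.4 0.4]
pl_b [ 410.  -225.8   87.5] [0.2 0.2]
pl3 [ 400.2 -196.9   76. ] [0.3 0.8 0.9]
98 A [ 415.6 -143.7   98. ] [ 445.3 -232.3   98. ] len 93.4 yaw 0.323
98 B [ 414.6 -143.6   98. ] [ 445.3 -232.8   98. ] len 94.3 yaw 0.331
102 A [ 415.4 -144.5  102. ] [ 444.6 -231.7  102. ] len 92.0 yaw 0.323
102 B [ 413.6 -144.6  102. ] [ 443.8 -232.5  102. ] len 92.9 yaw 0.331
106 A [ 415.1 -145.2  106. ] [ 444.  -231.2  106. ] len 90.7 yaw 0.323
106 B [ 412.6 -145.6  106. ] [ 442.3 -232.2  106. ] len 91.6 yaw 0.331
75 A [ 400.4 -196.8   75. ] dia 61.1 61.6
75 B [ 401.1 -197.3   75. ] dia 62.4 61.5
80 A [ 400.4 -196.7   80. ] dia 60.0 60.6
80 B [ 400.1 -197.6   80. ] dia 61.3 60.4
85 A [ 400.4 -196.7   85. ] dia 59.0 59.6
85 B [ 399.2 -197.8   85. ] dia 60.3 59.4
90 A [ 400.4 -196.6   90. ] dia 58.0 58.5
90 B [ 398.2 -198.    90. ] dia 59.3 58.4
```

>>> carry_out --moves '[{"tx": 0.06,"ty": 0.03,"tz": 0,"twist": 0,"fingers": 0},{"tx": 0.1,"ty": 0.055,"tz": 0,"twist": 0,"fingers": 0},{"tx": 0.103,"ty": 0.054,"tz": 0,"twist": 0,"fingers": 0},{"tx": 0,"ty": 0,"tz": 0,"twist": -0.004,"fingers": 0},{"tx": 0,"ty": 0,"tz": 0.06,"twist": 0,"fingers": 0},{"tx": 0,"ty": 0,"tz": 0.12,"twist": 0,"fingers": 0},{"tx": 0,"ty": 0,"tz": 0.12,"twist": 0,"fingers": 0},{"tx": 0,"ty": 0,"tz": 0.06,"twist": 0,"fingers": 0},{"tx": 0,"ty": 0,"tz": 0,"twist": 0,"fingers": 0},{"tx": 0,"ty": 0,"tz": 0,"twist": 0,"fingers": 0}]'

```text
clock: 9.22
eef_pos: [382.8, -202.8, 135.5]
tool_rot: [-3.136, -0.003, 1.896]
force: [0.0, 0.1, -0.3]
width: 13.2
gripper_force: 61.6
```

```bash
python3 - <<'E'
from h import *
import pickle
s=ctrl.read_state();print({k:np.round(s[k],3).tolist() for k in("clock","eef_pos","tool_rot","force","torque","qpos")})
D={n:eyes.get_image(n) for n in("side","top","wrist")};pickle.dump(D,open("d4.pkl","wb"))
a=cv2.resize(D["side"]["color"][150:260,300:420],(480,440),interpolation=cv2.INTER_CUBIC)
b=cv2.resize(D["wrist"]["color"][:,160:480],(300,440))
cv2.imwrite("pics/mix4.png",np.hstack([a,b]))
E
```

```text
{'clock': 9.225, 'eef_pos': [382.804, -202.771, 135.526], 'tool_rot': [-3.136, -0.003, 1.896], 'force': [0.026, 0.088, -0.335], 'torque': [0.008, -0.02, -0.028], 'qpos': [0.064, 0.574, 0.52, 2.208, -0.59, 0.503, 1.369]}
```

View pics/mix4.png

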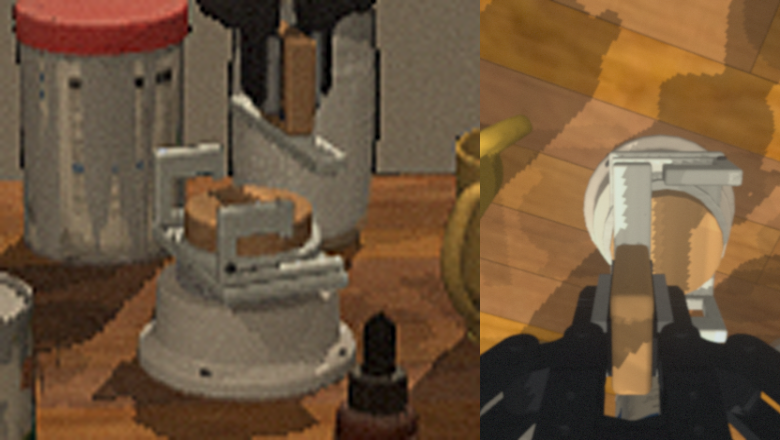

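The bar hangs level in front of the hooks, over the front of the plunger.

>>> carry_out --moves '[{"tx": 0,"ty": 0,"tz": 0.02,"twist": 0,"fingers": 0},{"tx": 0,"ty": 0,"tz": 0.02,"twist": 0,"fingers": 0},{"tx": 0,"ty": 0,"tz": 0.02,"twist": 0,"fingers": 0},{"tx": 0,"ty": 0,"tz": 0.015,"twist": 0,"fingers": 0},{"tx": 0,"ty": 0,"tz": 0.01,"twist": 0,"fingers": 0},{"tx": 0,"ty": 0,"tz": 0,"twist": 0,"fingers": 0}]'

```text
clock: 10.12
eef_pos: [381.9, -201.9, 109.3]
tool_rot: [-3.135, -0.005, 1.896]
force: [0.6, 0.5, -1.2]
width: 13.4
gripper_force: 61.6
```

>>> carry_out --moves '[{"tx": 0,"ty": 0,"tz": 0.007,"twist": 0,"fingers": 0},{"tx": 0,"ty": 0,"tz": 0,"twist": 0,"fingers": 0}]'

```text
clock: 10.38
eef_pos: [382.0, -201.9, 107.4]
tool_rot: [-3.136, -0.005, 1.896]
force: [-0.3, -0.2, -1.1]
width: 13.3
gripper_force: 61.6
```

>>> carry_out --moves '[{"tx": 0,"ty": 0,"tz": 0.007,"twist": 0,"fingers": 0},{"tx": 0,"ty": 0,"tz": 0,"twist": 0,"fingers": 0}]'

```text
clock: 10.62
eef_pos: [382.0, -201.9, 105.2]
tool_rot: [-3.136, -0.005, 1.896]
force: [0.2, -0.6, -1.4]
width: 13.6
gripper_force: 61.6
```

>>> carry_out --moves '[{"tx": 0,"ty": 0,"tz": 0.007,"twist": 0,"fingers": 0},{"tx": 0,"ty": 0,"tz": 0,"twist": 0,"fingers": 0}]'

```text
clock: 10.88
eef_pos: [382.0, -201.9, 103.2]
tool_rot: [-3.136, -0.005, 1.896]
force: [-0.5, 0.5, 2.5]
width: 13.6
gripper_force: 62.1
```

Contact came at a TCP height of about 104.5 mm. I'll press on in small steps.

>>> carry_out --moves '[{"tx": 0,"ty": 0,"tz": 0.007,"twist": 0,"fingers": 0},{"tx": 0,"ty": 0,"tz": 0.007,"twist": 0,"fingers": 0},{"tx": 0,"ty": 0,"tz": 0,"twist": 0,"fingers": 0}]'

```text
clock: 11.25
eef_pos: [382.0, -201.9, 99.4]
tool_rot: [-3.136, -0.005, 1.896]
force: [-1.4, 1.0, 9.7]
width: 13.1
gripper_force: 63.2
```

>>> carry_out --moves '[{"tx": 0,"ty": 0,"tz": 0.007,"twist": 0,"fingers": 0},{"tx": 0,"ty": 0,"tz": 0,"twist": 0,"fingers": 0}]'

```text
clock: 11.5
eef_pos: [382.0, -202.0, 97.6]
tool_rot: [-3.137, -0.005, 1.896]
force: [-1.7, 2.3, 13.3]
width: 13.2
gripper_force: 63.7
```

>>> carry_out --moves '[{"tx": 0,"ty": 0,"tz": 0.006,"twist": 0,"fingers": 0},{"tx": 0,"ty": 0,"tz": 0.004,"twist": 0,"fingers": 0},{"tx": 0,"ty": 0,"tz": 0,"twist": 0,"fingers": 0}]'

```text
clock: 11.88
eef_pos: [382.0, -201.9, 94.9]
tool_rot: [-3.137, -0.005, 1.896]
force: [-2.8, 2.0, 19.3]
width: 13.2
gripper_force: 64.4
```

>>> carry_out --moves '[{"tx": 0,"ty": 0.01,"tz": 0,"twist": 0,"fingers": 0},{"tx": 0,"ty": 0.01,"tz": 0,"twist": 0,"fingers": 0},{"tx": 0,"ty": 0.01,"tz": 0,"twist": 0,"fingers": 0},{"tx": 0,"ty": 0,"tz": 0,"twist": 0,"fingers": 0}]'

```text
clock: 12.38
eef_pos: [386.0, -200.6, 94.5]
tool_rot: [-3.131, -0.005, 1.893]
force: [-12.5, -3.3, 19.7]
width: 12.9
gripper_force: 64.7
```

>>> carry_out --moves '[{"tx": 0,"ty": 0.01,"tz": 0,"twist": 0,"fingers": 0},{"tx": 0,"ty": 0.01,"tz": 0,"twist": 0,"fingers": 0},{"tx": 0,"ty": 0,"tz": 0,"twist": 0,"fingers": 0}]'

```text
clock: 12.75
eef_pos: [391.6, -198.9, 94.5]
tool_rot: [-3.131, -0.005, 1.893]
force: [-12.9, -3.8, 19.3]
width: 13.3
gripper_force: 64.6
```

>>> carry_out --moves '[{"tx": 0,"ty": 0.01,"tz": 0,"twist": 0,"fingers": 0},{"tx": 0,"ty": 0.01,"tz": 0,"twist": 0,"fingers": 0},{"tx": 0,"ty": 0.01,"tz": 0,"twist": 0,"fingers": 0},{"tx": 0,"ty": 0,"tz": 0,"twist": 0,"fingers": 0}]'

```text
clock: 13.25
eef_pos: [400.1, -196.2, 94.4]
tool_rot: [-3.131, -0.005, 1.893]
force: [-12.0, -3.8, 19.8]
width: 13.0
gripper_force: 64.6
```

>>> carry_out --moves '[{"tx": 0,"ty": 0.01,"tz": 0,"twist": 0,"fingers": 0},{"tx": 0,"ty": 0.01,"tz": 0,"twist": 0,"fingers": 0},{"tx": 0,"ty": 0.01,"tz": 0,"twist": 0,"fingers": 0},{"tx": 0,"ty": 0,"tz": 0,"twist": 0,"fingers": 0}]'

```text
clock: 13.75
eef_pos: [408.7, -193.4, 94.4]
tool_rot: [-3.131, -0.005, 1.893]
force: [-12.3, -3.8, 19.5]
width: 13.4
gripper_force: 64.6
```

>>> carry_out --moves '[{"tx": 0,"ty": 0.007,"tz": 0,"twist": 0,"fingers": 0},{"tx": 0,"ty": 0.007,"tz": 0,"twist": 0,"fingers": 0},{"tx": 0,"ty": 0,"tz": 0,"twist": 0,"fingers": 0}]'

```text
clock: 14.12
eef_pos: [412.5, -192.1, 94.4]
tool_rot: [-3.13, -0.005, 1.893]
force: [-12.7, -4.7, 20.1]
width: 13.0
gripper_force: 64.5
```

>>> carry_out --moves '[{"tx": 0,"ty": 0,"tz": -0.005,"twist": 0,"fingers": 0},{"tx": 0,"ty": 0,"tz": -0.005,"twist": 0,"fingers": 0},{"tx": 0,"ty": 0,"tz": -0.003,"twist": 0,"fingers": 0},{"tx": 0,"ty": 0,"tz": 0,"twist": 0,"fingers": 0}]'

```text
clock: 14.62
eef_pos: [413.9, -191.5, 98.0]
tool_rot: [-3.132, -0.005, 1.894]
force: [-8.9, -2.7, 13.1]
width: 13.1
gripper_force: 63.6
```

>>> carry_out --moves '[{"tx": 0,"ty": -0.007,"tz": -0.002,"twist": 0,"fingers": 0},{"tx": 0,"ty": -0.006,"tz": -0.002,"twist": 0,"fingers": 0},{"tx": 0,"ty": 0,"tz": 0,"twist": 0,"fingers": 0}]'

```text
clock: 15.0
eef_pos: [413.6, -191.7, 99.5]
tool_rot: [-3.137, -0.004, 1.895]
force: [-1.2, -0.0, 9.8]
width: 13.4
gripper_force: 63.2
```

>>> carry_out --moves '[{"tx": 0,"ty": -0.001,"tz": -0.003,"twist": 0,"fingers": 0},{"tx": 0,"ty": 0,"tz": 0,"twist": 0,"fingers": 0}]'

```text
clock: 15.25
eef_pos: [413.5, -191.8, 100.1]
tool_rot: [-3.136, -0.004, 1.896]
force: [-1.1, 0.6, 7.5]
width: 13.2
gripper_force: 62.7
```

>>> carry_out --moves '[{"tx": 0,"ty": 0,"tz": -0.003,"twist": 0,"fingers": 0},{"tx": 0,"ty": 0,"tz": 0,"twist": 0,"fingers": 0}]'

```text
clock: 15.5
eef_pos: [413.5, -191.7, 100.2]
tool_rot: [-3.135, -0.004, 1.896]
force: [1.2, -1.6, -7.2]
width: 13.5
gripper_force: 60.8
```

The bar is now held by the roof of the hooks. I'll unload it and let go.

>>> carry_out --moves '[{"tx": 0,"ty": 0,"tz": 0.0015,"twist": 0,"fingers": 0},{"tx": 0,"ty": 0,"tz": 0,"twist": 0,"fingers": 0.3},{"tx": 0,"ty": 0,"tz": 0,"twist": 0,"fingers": 0.4},{"tx": 0,"ty": 0,"tz": 0,"twist": 0,"fingers": 0.5},{"tx": 0,"ty": 0,"tz": 0,"twist": 0,"fingers": 0.5}]'

```text
clock: 16.12
eef_pos: [413.2, -191.2, 100.2]
tool_rot: [-3.136, -0.005, 1.897]
force: [0.7, -0.3, -0.3]
width: 42.8
gripper_force: 0.0
```

>>> carry_out --moves '[{"tx": 0,"ty": 0,"tz": -0.03,"twist": 0,"fingers": 0.5},{"tx": 0,"ty": 0,"tz": -0.08,"twist": 0,"fingers": 0.5},{"tx": 0,"ty": 0,"tz": -0.12,"twist": 0,"fingers": 0.5},{"tx": 0,"ty": 0,"tz": -0.12,"twist": 0,"fingers": 0.5},{"tx": -0.1,"ty": 0,"tz": -0.05,"twist": 0,"fingers": 0.5},{"tx": -0.15,"ty": 0,"tz": 0,"twist": 0,"fingers": 0.5},{"tx": 0,"ty": 0,"tz": 0,"twist": 0,"fingers": 0.5},{"tx": 0,"ty": 0,"tz": 0,"twist": 0,"fingers": 0.5}]'

```text
clock: 17.12
eef_pos: [437.4, -262.0, 219.7]
tool_rot: [-3.135, -0.006, 1.896]
force: [-0.0, -0.0, 0.2]
width: 42.6
gripper_force: 0.0
```

```bash
python3 - <<'E'
from h import *
w=eyes.get_image("wrist");s=eyes.get_image("side")
a=cv2.resize(s["color"][150:260,300:420],(390,358),interpolation=cv2.INTER_CUBIC)
x,y=proj(w,(400,-197,95)).astype(int);print(x,y)
x0=max(0,x-90);y0=max(0,y-90);b=cv2.resize(w["color"][y0:y0+180,x0:x0+200],(398,358),interpolation=cv2.INTER_CUBIC);print(x0,y0)
import pickle;pickle.dump(w,open("w5.pkl","wb"))
cv2.imwrite("pics/mix5.png",np.hstack([a,b]));print(ctrl.read_state()["eef_pos"])
E
```

```text
299 113
209 23
[ 437.64816271 -261.28892772  219.62005634]
```

View pics/mix5.png

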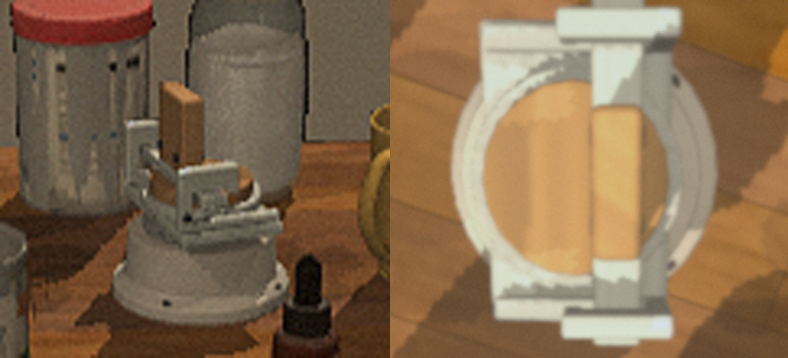

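The bar lies level under both hooks and behind the teeth, with its fin upright. Its front edge is at picture column 592, against a hook front at column 558, which puts its centre at about x = 14 mm.

```bash
python3 -c "
from cell import job
print(job.finish_job())"
```

```text
the job is handed in; nothing more can be done
None
```

The press is closed and handed in after about 17 s of robot time: the crossbar sits level behind both hooks' teeth at about x = 14 mm, released, and the gripper touches nothing. The result was not reported back; pressing peaked at about 21 N, and I saw no contact with the other things.

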